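# Lock the date stamp away in its rack

## Task

Put the black date stamp that stands in front of the bag sealer (not the one behind it) away in its rack. Pull up the plunger knob, slide the forked keeper back from the well, past the middle hole, and let the pin drop into the open hole; then stand the stamp upright and fully down in the well, with its long side across the rack, and lock it in by pulling the plunger, sliding the keeper home round the stamp's neck and letting the pin drop right into the shut hole. Never tip the stamp over, and leave the tub, the label roll and the tally counter in front of the sealer where they are.

Things in the scene. Friction and masses are not known exactly. Their poses are not given: they have to be found in the camera images.
- stamp_rack: Fixed steel rack, base 90 mm along x by 225 mm along y (-100 to +125). Origin on the table under the pin of the shut keeper; x across, y lengthwise from plunger to well, z up. Its aluminium index plate (44 mm wide, top z = 56 mm) has 9 mm holes at y = 0 (shut), -30 (middle, unused), -60 mm (open), shown by black side marks; a black mark on the keeper's cheeks is level with the pin.
- well_floor (a point): Floor centre of the stamp's well, at rack x = 0, y = 85, z = 8 mm; axes as the rack's. Open-topped white pocket, inside 52 mm along rack x by 34 mm along rack y, walls 22 mm high (top z = 30 mm), 5 mm thick.
- keeper (a joint): Slide of the keeper, a steel plate (z = 58 to 64 mm) with a 20 mm fork that goes round the stamp's neck. 0 m = shut (fork over the well; pinned there at the start); grows along rack -y: 0.030 middle hole, 0.060 open hole (fork quite clear of the well). Travel -0.006 to 0.067, friction about 2 N.
- plunger (a joint): Lift of the spring plunger on the keeper. 0 m = pin fully down in a hole (7 mm round-nosed pin, 8 mm deep); above 0.008 it is clear and the keeper slides; ends at 0.016. The spring pulls down with 3 N at 0, 5 N at 0.012. Let go off a hole, the pin rests on the plate (about 0.008) and drops in when slid over a hole.
- knob_mid (a point): Centre of the plunger's black round knob, 26 mm in diameter, gripped over z = 92 to 105 mm (centre 98 mm when down); moves with keeper and plunger; axes as the rack's. Below it a 16 mm barrel down to the keeper plate at z = 64 mm. Clear on both sides along rack x; with the keeper shut, a stamp in the well stands 85 mm away along rack y.
- stamp_mid (a point): Black date stamp standing in front of the bag sealer, 100 mm tall, about 120 g; this point is on its axis, 50 mm above its underside. Foot 28 mm along its x, 46 mm along its y, 46 mm high; neck 14 mm thick up to 63 mm; then a round head 34 mm wide, best gripped 82 mm above the underside. In the well its y side lies along the rack's x axis, either way round.
- tie_tub: White round tub, 70 mm wide, 45 mm high; origin at the centre of its underside. Loose bystander in front of the bag sealer.
- label_roll: White label roll standing on end, 92 mm wide, 52 mm high; origin at the centre of its underside. Loose bystander in front of the bag sealer.
- tally_counter: Small grey tally counter lying on its back, 68 x 55 x 24 mm; origin at its underside. Loose bystander in front of the bag sealer.
Mind the look-alikes: they are no part of the job. Of the things that look like the part that bears stamp_mid, the largest one is meant.

How it is judged:
On the way, in this order (a step that is already met when the one before it is completed fails the run):
1. the keeper is drawn back and its pin has dropped into the open hole, before the stamp goes in (value of joint keeper between 0.057 and 0.063 m and value of joint plunger below 0.002 m), for 0.2 s.
2. the stamp stands fully down in the well, upright and let go, with the keeper still back (value of joint keeper above 0.045 m and horizontal distance between stamp_mid and well_floor below 0.008 m and z of stamp_mid in the frame of well_floor below 0.053 m and angle between stamp_mid's own z axis and vertical below 0.1 rad and contact force between the fingers and date_stamp below 0.1 N), for 0.2 s.
3. the keeper is home round the stamp's neck and its pin has dropped into the shut hole (value of joint keeper between -0.003 and 0.003 m and value of joint plunger below 0.002 m), for 0.2 s.
At the end, for the whole second after the job is handed in: The stamp stands upright (within 0.1 rad) and at rest on the floor of the well (within 3 mm in height, 8 mm of its centre sideways), its long side along the rack's x axis; the keeper is shut (within 3 mm of 0) and the plunger fully down (within 2 mm) (all of step 3 and horizontal distance between stamp_mid and well_floor below 0.008 m and z of stamp_mid in the frame of well_floor below 0.053 m and angle between stamp_mid's own z axis and vertical below 0.1 rad and angle between the y axis of stamp_mid and the x axis of stamp_rack, either way round below 0.25 rad and linear speed of date_stamp below 0.02 m/s); the robot touches nothing.
It fails at once if the stamp is tipped over (more than about 45 degrees) (angle between stamp_mid's own z axis and vertical above 0.8 rad).
It fails at once if the tub, the label roll or the tally counter is moved more than 3 cm (distance of any of tie_tub, label_roll, tally_counter from where it was at the start of the episode above 0.03 m).
It also fails if it takes over 61 s, if anything falls off the work surface, if the arm or the gripper's body presses on something with over 40 N, if the wrist force passes 120 N, or if a joint passes its speed limit or range.

## Robot

A 7-joint arm with a two-finger parallel gripper is mounted at the origin on a cart in front of the work surface, level with it; the furniture and walls round the work are solid. World frame = base frame: x ahead of the robot, y to its left, z up, the work surface at z = 0. Lengths are in m, angles in rad, forces in N, time in s.
With the tool pointing down it reaches from about 0.425 to 0.925 m from the base axis. Payload 6.8 kg.
Tool frame: the origin (TCP) lies on the centre line of the jaws, within the pads' length; the fingertips stand bot.tip_reach ahead of it and the grasp point (between the pads) lies 3 mm ahead of it (bot.tip_reach is the distance from the TCP to the fingertips, in m); z points along the fingers, y is the line along which they close (so a half turn about z gives the same grasp; the last joint's range is limited). The gripper opens to 85 mm and grips with 20 to 120 N. Pads are 22 mm wide; open, the fingers measure 114 mm over their backs; the gripper's body (76 mm by 85 mm) begins 54 mm behind the grasp point. The pads swing forward as they close: fully open they stand 13 mm farther back than shut.
Start: joints at [1.166, 0.477, 0.022, 1.555, -0.011, 1.109, -0.083], TCP at [0.197, -0.646, 0.253] pointing down, gripper open.
Joint ranges: [-2.96, 2.96], [-0.34, 2.1], [-1.41, 1.46], [0.24, 2.44], [-1.37, 4.51], [0.17, 1.92], [-2.96, 2.96]. Speed limits (rad/s): [2.39, 2.39, 3.14, 3.14, 3.14, 3.14, 3.14].

## Interface

Orientations are given as a unit quaternion [w, x, y, z].
In Python, from station import bot gives the robot as it stands.
- The arm moves only by the tool jog_arm, never from a script. Its argument "deltas" is a list of rows, each a list of 7 numbers: the shift along the world's x, y, z in m, then the turn, a rotation vector about the world's x, y, z in rad, then the opening, from 0 (shut) to 1 (fully open). In form: [[x, y, z, rx, ry, rz, grip], ...]. A call has 1 to 10 rows; each row shifts and turns the commanded pose from where the row before left it; what a row does not reach is not made up. A row lasts 1/10 s, in which the tool goes at most 50 mm and 8.59 degrees, less where a joint would pass 70% of its speed; a pose out of reach is approached as far as the arm can. A call with a gripper value outside its range is refused whole. The fingers move at their own pace and stop on an object; "newtons" is the grip in N (left out, the last holds). Time passes only in rows, so rows that do not move let the fingers close. It gives the time, the measured TCP pose, the force, the opening and the grip force at its end, in the units of the state.
- bot.get_obs(): the state, without advancing time (a new reading comes with each control period).
- bot.read_camera(name): name is "scene" or "top" or "wrist"; returns a dict with "img" (384x512x3 uint8, red, green, blue), "K" (3x3 intrinsics, pixels), "dist_coeffs" ([k1, k2, p1, p2, k3] as OpenCV has them; the pictures are not rectified), "eye" and "attitude" of the camera in the world. Camera axes: x right, y down, z forward; pixel columns grow to the right and rows downward; lengths in m; the calibration is good to about 2 mm. A picture is of the moment at which its call begins. There is no depth.
- bot.hand_in(): hands the job in; it is judged then, once.
The state is a dict: "t": time; "q": joint angles; "joint_vel": joint speeds; "joint_torque": joint torques, N m; "eef_pos": TCP position; "tool_rot": TCP orientation; "contact_force": force on the tool from outside, world axes, zero at the start; "torque": the same for the moment, N m; "gripper_width": opening from 0.0 (shut) to 1.0 (fully open); "grasp_force": force on a finger pad.
Only numpy, scipy, OpenCV 4.12 (cv2) and the standard library are available. Lean on these libraries where they do the work, as an engineer would, in place of code of your own. Each camera call takes 0.05 s, during which the arm holds its last target. There are 200 camera calls.

## Working session

There is one attempt and no reset: what is moved stays moved. The work goes in short steps, Python scripts to look and compute and a tool call to move; the robot and the scene stay as the last step left them, time stands still between calls to the robot, and variables do not carry over. Pictures are saved under pics/ and viewed, at most 10 in all, crops included, and the job is handed in when it is done.

Besides the shell and the picture viewer there is one more tool, called after "Emit:" in YAML: its name, and indented under it one key for each argument. jog_arm: Moves the arm, as the interface text tells. Its arguments: {"type":"object","properties":{"deltas":{"type":"array"},"newtons":{"type":"number"}},"required":["deltas"]}

```bash
mkdir -p pics; cat > h.py <<'E'
import numpy as np, cv2
from scipy.spatial.transform import Rotation as R
from station import bot
def cam(n,save=None):
    c=bot.read_camera(n)
    if save: cv2.imwrite('pics/'+save,c['img'][:,:,::-1])
    return c
def rot(a):
    a=np.array(a,float)
    return a if a.shape==(3,3) else R.from_quat(a[[1,2,3,0]]).as_matrix()
def ray(c,uv):
    p=cv2.undistortPoints(np.array(uv,float).reshape(-1,1,2),np.array(c['K']),np.array(c['dist_coeffs'])).reshape(-1,2)
    d=np.c_[p,np.ones(len(p))]@rot(c['attitude']).T
    return np.array(c['eye']),d
def onz(c,uv,z):
    e,d=ray(c,uv); return e+d*((z-e[2])/d[:,2])[:,None]
def proj(c,P):
    r=rot(c['attitude']).T
    return cv2.projectPoints(np.array(P,float).reshape(-1,3),cv2.Rodrigues(r)[0],-r@np.array(c['eye']),np.array(c['K']),np.array(c['dist_coeffs']))[0].reshape(-1,2)
E
python3 - <<'E'
from h import *
a=cam('top','top.png');b=cam('scene','scene.png')
for c in(a,b):print(c['eye'],c['attitude'],c['K'])
o=bot.get_obs();print(o,bot.tip_reach)
E
```

```text
[ 0.45436594 -0.07932108  0.95895725] [-0.01887265  0.71720238 -0.69509634  0.04588731] [[397.48742492   0.         256.44736865]
 [  0.         397.48742492 193.20291761]
 [  0.           0.           1.        ]]
[0.05226613 0.30434992 0.70701156] [ 0.17236281 -0.3837312   0.83155632 -0.36270583] [[444.16948379   0.         255.41879083]
 [  0.         444.16948379 192.34769851]
 [  0.           0.           1.        ]]
{'t': 0.1, 'q': array([ 1.16590398,  0.47771744,  0.02232474,  1.55631561, -0.01147045,
        1.10931873, -0.08307118]), 'joint_vel': array([-1.19816183e-03, -4.38698393e-04,  2.76187121e-03, -3.53845338e-03,
        1.01598579e-03,  6.49676238e-05, -1.87065627e-04]), 'joint_torque': array([ 4.64592522e-03, -5.97762394e+01,  1.61401045e+00, -2.81951523e+01,
        1.28311422e-02,  5.05822143e-03,  1.08187839e-05]), 'eef_pos': array([ 0.19726054, -0.64502556,  0.25243819]), 'tool_rot': array([-7.93671406e-04,  9.89003360e-01,  1.47890801e-01, -1.87608175e-04]), 'contact_force': array([0.32763834, 0.00421529, 0.24601037]), 'torque': array([ 0.03957075, -0.00800738, -0.01370135]), 'grasp_force': 0.0, 'gripper_width': 1.0027787664449224} 0.022
```

View pics/top.png

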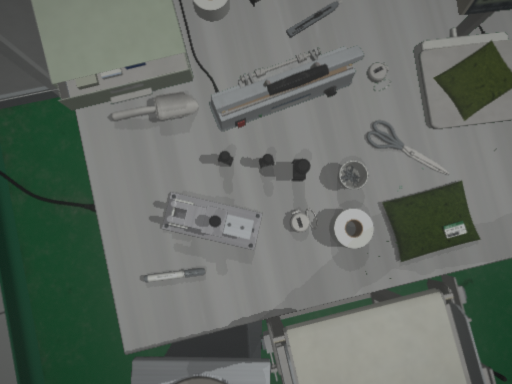

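View pics/scene.png

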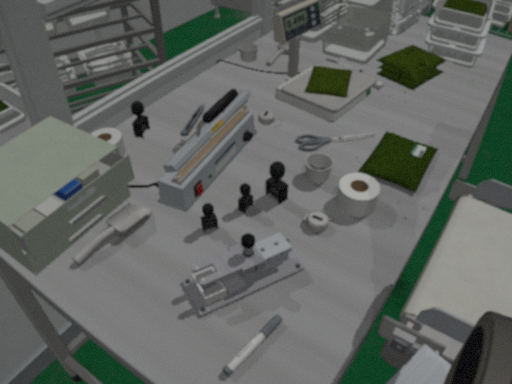

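```bash
python3 - <<'E'
from h import *
def cr(f,x,y,w,h,s):
    i=cv2.imread('pics/'+f)[y:y+h,x:x+w];return cv2.resize(cv2.convertScaleAbs(i,alpha=1.5),None,fx=s,fy=s,interpolation=cv2.INTER_CUBIC)
a=cr('top.png',150,145,160,110,5)[:300*2]
b=cr('scene.png',160,150,160,165,5)
cv2.imwrite('pics/c1.png',a);
cv2.imwrite('pics/c2.png',cr('scene.png',165,155,150,160,3.7))
c=cam('top');s=cam('scene')
# two-view tri of heads/knob by rough pixels
for n,p,q in(('big',(301,163),(277,169)),('mid',(267,158),(245,189)),('left',(226,155),(208,210)),('knob',(215,221),(248,240))):
    e1,d1=ray(c,[p]);e2,d2=ray(s,[q]);A=np.c_[d1[0],-d2[0]];t=np.linalg.lstsq(A,e2-e1,rcond=None)[0]
    print(n,e1+d1[0]*t[0],e2+d2[0]*t[1])
E
```

```text
big [ 0.60685496 -0.20965705  0.08149983] [ 0.60098219 -0.2157067   0.08137783]
mid [ 0.61985349 -0.13447326  0.05734516] [ 0.61737584 -0.13722222  0.05705856]
left [ 0.62462417 -0.03990522  0.05053756] [ 0.62329212 -0.04149911  0.05021874]
knob [ 0.47093109 -0.02375773  0.10052183] [ 0.46983903 -0.02496029  0.10042292]
```

View pics/c1.png

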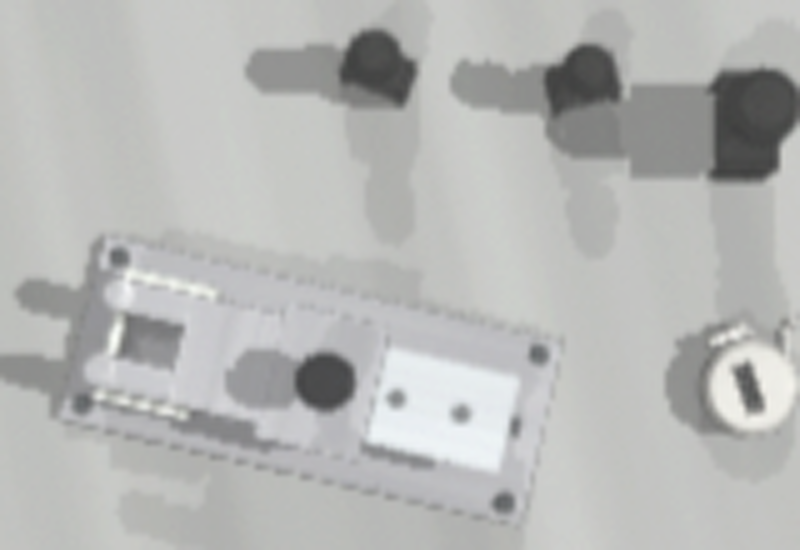

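View pics/c2.png

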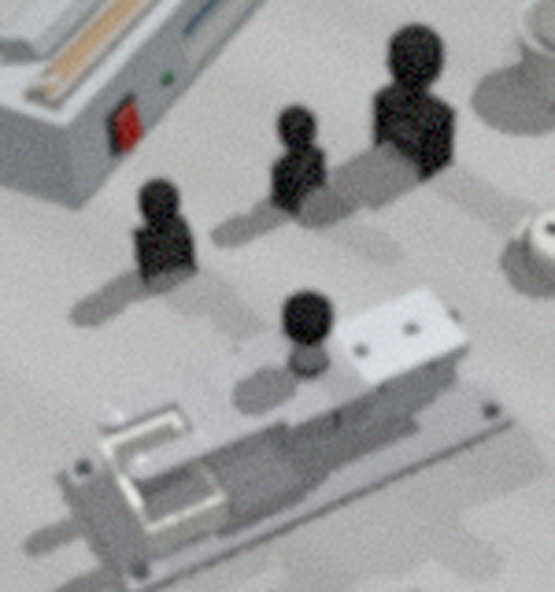

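```bash
cat >> h.py <<'E'
def full(p): return (np.array(p,float)+.5)/5-.5+[150,145]
E
python3 - <<'E'
from h import *
c=cam('top')
print('holes',onz(c,full([[397,398],[461,413]]),.056))
S=onz(c,full([[119,257],[82,402],[539,354],[503,502]]),.008);print('screws',S,S.mean(0),np.linalg.norm(S[0]-S[2]),np.linalg.norm(S[0]-S[1]))
d=(S[0]+S[1]-S[2]-S[3])[:2];print('yaw y-axis',np.degrees(np.arctan2(d[1],d[0])))
g=c['img'].max(2).astype(np.uint8)
for x,y,w,h in((205,208,20,24),(285,150,35,40),(295,155,22,22)):
    m=(g[y:y+h,x:x+w]<70).astype(np.uint8)
    cs=max(cv2.findContours(m,cv2.RETR_EXTERNAL,cv2.CHAIN_APPROX_NONE)[0],key=cv2.contourArea)+[x,y]
    print(cv2.contourArea(cs),cv2.minAreaRect(cs),cs.reshape(-1,2).mean(0),cv2.boundingRect(cs))
k=g[208:232,205:225]<70;ys,xs=np.nonzero(k);kc=[xs.mean()+205,ys.mean()+208];print('knob',kc,onz(c,[kc],.1))
for r in g[155:186,288:315]:print(' '.join('%3d'%v for v in r))
print('head',onz(c,full([[765,105]]),.085))
print('foot corners',onz(c,full([[712,177],[778,181],[712,70]]),.046))
E
```

```text
holes [[ 0.46552905 -0.05266919  0.056     ]
 [ 0.45963265 -0.08178663  0.056     ]]
screws [[ 0.52910707  0.08315243  0.008     ]
 [ 0.4598536   0.09711555  0.008     ]
 [ 0.4891214  -0.11826611  0.008     ]
 [ 0.41844354 -0.1032227   0.008     ]] [ 0.4741314  -0.01030521  0.008     ] 0.20534917665435293 0.07064709054935865
yaw y-axis 78.54692771012886
83.0 ((214.5, 221.0), (10.0, 11.0), 90.0) [214.43333333 220.96666667] (209, 216, 12, 11)
277.5 ((300.5, 169.5), (21.0, 17.0), 90.0) [299.40983607 169.40983607] (292, 159, 18, 22)
200.0 ((302.0, 167.5), (17.0, 14.0), 90.0) [300.67307692 167.57692308] (295, 159, 15, 18)
knob [np.float64(214.40404040404042), np.float64(220.91919191919192)] [[ 0.47107591 -0.02244231  0.1       ]]
128 128 128 129 129 131 130 124 123 124 125 124 124 124 124 124 124 125 124 124 125 125 125 126 134 135 134
127 127 128 129 129 130 128 124 123 124 124 125 124 124 124 125 125 125 125 125 125 124 125 127 134 135 134
127 128 128 128 130 129 123 122 122 122 123 123 123 122 117 122 123 124 124 125 125 125 125 126 134 135 134
128 128 128 129 129 124 111 109 110 111 1
[... 2458 characters left out ...]
 103  92  91  91  91  92  92  88  93  94  99 120 129 134 134 134 134 135 135 134 135 134 135
128 129 127 122 117 115 115 115 116 117 117 117 118 120 120 124 126 134 135 134 135 135 135 135 135 135 135
128 128 128 126 119 118 118 118 118 119 119 120 121 122 122 123 125 134 135 135 135 135 135 135 135 135 135
128 128 128 126 119 118 118 118 119 119 119 121 121 121 122 123 126 133 134 135 134 135 135 135 135 135 135
129 128 128 127 119 119 118 118 119 118 119 119 120 122 122 123 125 134 135 135 134 134 135 135 136 135 135
head [[ 0.60050579 -0.21284006  0.085     ]]
foot corners [[ 0.5723482  -0.19471411  0.046     ]
 [ 0.5715315  -0.22555326  0.046     ]
 [ 0.62264992 -0.19362962  0.046     ]]
```

Emit:
jog_arm:
  deltas:
    - [0.017,0.039,0,0,0,0.067,1]
    - [0.017,0.039,0,0,0,0.067,1]
    - [0.017,0.039,0,0,0,0.067,1]
    - [0.017,0.039,0,0,0,0.067,1]
    - [0.017,0.039,0,0,0,0.067,1]
    - [0.017,0.039,0,0,0,0.067,1]
    - [0.017,0.039,0,0,0,0.067,1]
    - [0.017,0.039,0,0,0,0.067,1]
    - [0.017,0.039,0,0,0,0.067,1]
    - [0.017,0.039,0,0,0,0.067,1]
  newtons: 40

```text
t: 1.25
eef_pos: [0.3678, -0.2539, 0.2535]
tool_rot: [0.0, 0.885, 0.466, 0.0]
contact_force: [1.7, -0.3, 0.4]
gripper_width: 0.996
grasp_force: 0.0
```

Emit:
jog_arm:
  deltas:
    - [0.017,0.039,-0.01,0,0,0.067,1]
    - [0.017,0.039,-0.01,0,0,0.067,1]
    - [0.017,0.039,-0.01,0,0,0.067,1]
    - [0.017,0.039,-0.01,0,0,0.067,1]
    - [0.017,0.039,-0.01,0,0,0.067,1]
    - [0.017,0.039,-0.01,0,0,0.067,1]
    - [0,0,0,0,0,0,1]

```text
t: 1.95
eef_pos: [0.4708, -0.0155, 0.1928]
tool_rot: [-0.001, 0.772, 0.636, 0.001]
contact_force: [-0.0, 0.3, -0.1]
gripper_width: 1.003
grasp_force: 0.0
```

```bash
cat >> h.py <<'E'
def st():
    o=bot.get_obs();m=rot(o['tool_rot'])
    print('t',o['t'],'p',o['eef_pos'].round(4),'yhead',np.degrees(np.arctan2(m[1,1],m[0,1])).round(2),'z',m[:,2].round(4),'f',o['contact_force'].round(2),'w',round(o['gripper_width'],3),'g',o['grasp_force'],'q',o['q'].round(2))
E
python3 - <<'E'
from h import *
st();c=cam('wrist','w1.png');print(c['eye'],c['attitude'])
print(proj(c,[[.4713,-.0228,.105],[.4882,.0605,.03],[.4654,-.0522,.056]]))
E
```

```text
t 1.95 p [ 0.4708 -0.0155  0.1928] yhead -11.0 z [ 7.0e-04  3.4e-03 -1.0e+00] f [-0.02  0.26 -0.12] w 1.003 g 0.0 q [ 0.39  0.27 -0.56  2.06  0.18  0.86 -0.46]
[0.4860888  0.06278993 0.31336801] [ 0.15609248  0.98303668 -0.09522738 -0.01434445]
[[253.6835778  214.66208262]
 [253.87802566  95.94534091]
 [253.02200345 224.08541773]]
```

View pics/w1.png

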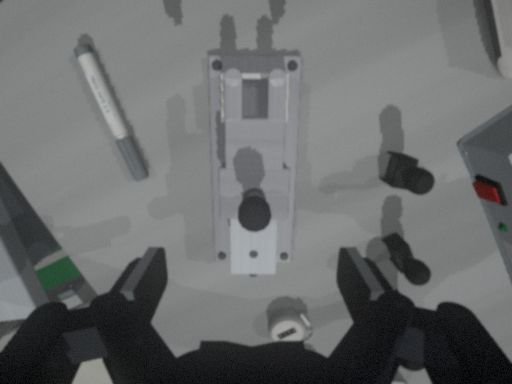

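Emit:
jog_arm:
  deltas:
    - [0.0005,-0.0035,-0.02,0,0,-0.004,1]
    - [0.0003,-0.0036,-0.02,0,0,-0.004,1]
    - [0,0,-0.02,0,0,0,1]
    - [0,0,-0.02,0,0,0,0.6]
    - [0,0,-0.012,0,0,0,0.5]
    - [0,0,0,0,0,0,0]
    - [0,0,0,0,0,0,0]
    - [0,0,0,0,0,0,0]
    - [0,0,0,0,0,0,0]
    - [0,0,0,0,0,0,0]
  newtons: 40

```text
t: 3.0
eef_pos: [0.4702, -0.0289, 0.102]
tool_rot: [0.0, 0.777, 0.629, -0.0]
contact_force: [-4.5, -1.0, 6.4]
gripper_width: 0.284
grasp_force: 39.7
```

```bash
python3 -c "
from h import *
st()"
```

```text
t 3.0 p [ 0.4702 -0.0289  0.102 ] yhead -12.05 z [ 4.e-04 -7.e-04 -1.e+00] f [-4.51 -0.98  6.37] w 0.284 g 39.732515362557024 q [ 0.34  0.41 -0.49  2.13  0.31  0.67 -0.57]
```

Emit:
jog_arm:
  deltas:
    - [0.0015,0,0.003,0,0,0.005,0]
    - [0,0,0.003,0,0,0.005,0]
    - [0,0,0.003,0,0,0,0]
    - [0,0,0.003,0,0,0,0]
    - [0,0,0,0,0,0,0]
    - [0,0,0,0,0,0,0]

```text
t: 3.6
eef_pos: [0.4704, -0.0287, 0.113]
tool_rot: [-0.001, 0.774, 0.633, -0.001]
contact_force: [-5.0, -0.2, -5.0]
gripper_width: 0.285
grasp_force: 39.6
```

```bash
python3 -c "
from h import *
st()"
```

```text
t 3.6 p [ 0.4704 -0.0287  0.113 ] yhead -11.48 z [-2.4e-03 -2.0e-04 -1.0e+00] f [-5.01 -0.19 -4.95] w 0.285 g 39.564906363375485 q [ 0.35  0.39 -0.5   2.12  0.29  0.69 -0.54]
```

Emit:
jog_arm:
  deltas:
    - [-0.003,-0.0098,0,0,0,0,0]
    - [-0.002,-0.0098,0,0,0,0,0]
    - [-0.002,-0.0098,0,0,0,0,0]
    - [-0.002,-0.0098,0,0,0,0,0]
    - [-0.002,-0.0098,0,0,0,0,0]
    - [-0.002,-0.0098,0,0,0,0,0]
    - [0,0,0,0,0,0,0]
    - [0,0,0,0,0,0,0]
    - [0,0,0,0,0,0,0]

```text
t: 4.5
eef_pos: [0.4585, -0.0877, 0.1132]
tool_rot: [0.0, 0.774, 0.633, -0.0]
contact_force: [-4.5, -0.1, -5.6]
gripper_width: 0.284
grasp_force: 39.5
```

```bash
python3 -c "
from h import *
st()"
```

```text
t 4.5 p [ 0.4585 -0.0877  0.1132] yhead -11.48 z [-5.e-04 -4.e-04 -1.e+00] f [-4.48 -0.13 -5.61] w 0.284 g 39.54694343148731 q [ 0.47  0.38 -0.49  2.14  0.28  0.69 -0.41]
```

Moved (-0.0119, -0.0590) = 60.2 mm. Lower the pin.

Emit:
jog_arm:
  deltas:
    - [0,0,-0.004,0,0,0,0]
    - [0,0,-0.004,0,0,0,0]
    - [0,0,-0.003,0,0,0,0]
    - [0,0,0,0,0,0,0]
    - [0,0,0,0,0,0,0]

```text
t: 5.0
eef_pos: [0.4586, -0.0872, 0.1022]
tool_rot: [-0.0, 0.774, 0.633, -0.0]
contact_force: [-5.2, -0.3, -4.0]
gripper_width: 0.285
grasp_force: 39.8
```

```bash
python3 -c "
from h import *
st()"
```

```text
t 5.0 p [ 0.4586 -0.0872  0.1022] yhead -11.44 z [-4.e-04  0.e+00 -1.e+00] f [-5.24 -0.31 -3.96] w 0.285 g 39.767538785235956 q [ 0.46  0.4  -0.48  2.14  0.3   0.66 -0.42]
```

Emit:
jog_arm:
  deltas:
    - [0,0,-0.0015,0,0,0,0]
    - [0,0,0,0,0,0,0]
    - [0,0,0,0,0,0,0.7]
    - [0,0,0,0,0,0,0.7]
    - [0,0,0,0,0,0,1]
    - [0,0,0.02,0,0,0,1]
    - [0,0,0.03,0,0,0,1]
    - [0,0,0.03,0,0,0,1]
    - [0,0,0.02,0,0,0,1]

```text
t: 5.9
eef_pos: [0.4603, -0.0872, 0.2031]
tool_rot: [0.001, 0.774, 0.633, 0.001]
contact_force: [-0.2, -0.7, -0.8]
gripper_width: 1.001
grasp_force: 0.0
```

```bash
python3 - <<'E'
from h import *
st();c=cam('scene')
i=cv2.resize(cv2.convertScaleAbs(c['img'][150:320,165:325,::-1],alpha=1.5),None,fx=3.4,fy=3.4,interpolation=cv2.INTER_CUBIC);cv2.imwrite('pics/s2.png',i)
E
```

```text
t 5.9 p [ 0.4603 -0.0872  0.2031] yhead -11.43 z [ 3.9e-03 -3.0e-04 -1.0e+00] f [-0.18 -0.67 -0.77] w 1.001 g 0.0 q [ 0.53  0.24 -0.54  2.06  0.16  0.88 -0.3 ]
```

View pics/s2.png

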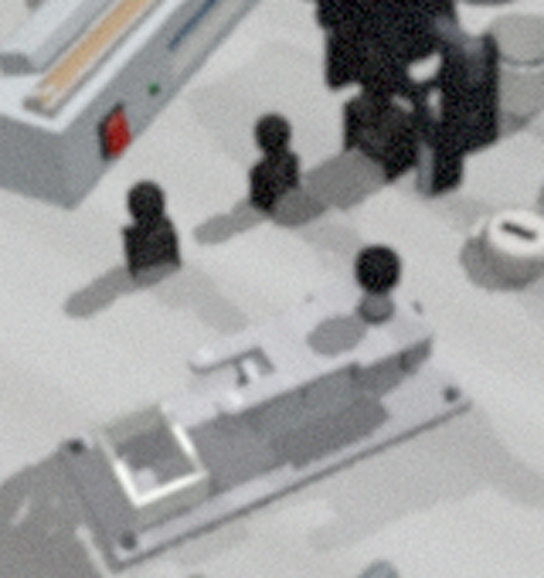

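Emit:
jog_arm:
  deltas:
    - [0.028,-0.025,0,0,0,0.044,1]
    - [0.028,-0.025,0,0,0,0.044,1]
    - [0.028,-0.025,0,0,0,0.044,1]
    - [0.028,-0.025,0,0,0,0.044,1]
    - [0.028,-0.025,0,0,0,0.044,1]
    - [0,0,0,0,0,0,1]
    - [0,0,0,0,0,0,1]
    - [0,0,0,0,0,0,1]
    - [0,0,0,0,0,0,1]

```text
t: 6.85
eef_pos: [0.5983, -0.2112, 0.2009]
tool_rot: [-0.0, 0.7, 0.715, 0.0]
contact_force: [0.3, 1.0, -0.5]
gripper_width: 1.002
grasp_force: 0.0
```

```bash
python3 - <<'E'
from h import *
st();s=cam('scene');print('knob',proj(s,[[.4597,-.0814,.098],[.4597,-.0814,.106]]),'seen 276.2 229.4')
c=cam('wrist','w2.png')
print('head/foot proj',proj(c,[[.600,-.212,.082],[.600,-.212,.1]]+[[.6+a,-.2115+b,.046] for a in(-.023,.023) for b in (-.014,.014)]))
E
```

```text
t 6.85 p [ 0.5983 -0.2112  0.2009] yhead 1.22 z [-1.e-04  1.e-04 -1.e+00] f [ 0.25  0.99 -0.46] w 1.002 g 0.0 q [ 0.6   0.51 -0.49  1.68  0.27  1.02  0.04]
knob [[274.91220313 229.04418783]
 [275.00816485 226.10512921]] seen 276.2 229.4
head/foot proj [[253.14619998 192.71573068]
 [253.29730491 200.036502  ]
 [228.93297563 193.58215188]
 [228.84015005 165.47508005]
 [276.23020707 194.46238564]
 [277.584155   166.42077736]]
```

View pics/w2.png

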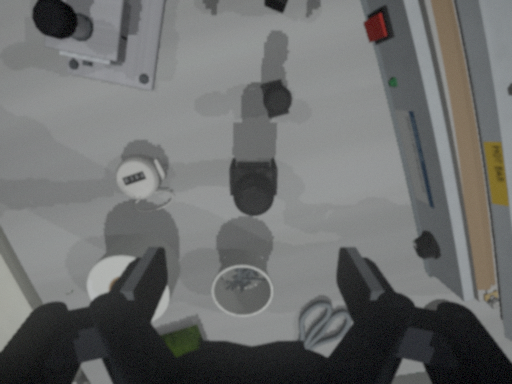

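Emit:
jog_arm:
  deltas:
    - [0.0025,0,-0.025,0,0,0,1]
    - [0,0,-0.025,0,0,0,1]
    - [0,0,-0.025,0,0,0,0.9]
    - [0,0,-0.025,0,0,0,0.8]
    - [0,0,-0.016,0,0,0,0.7]
    - [0,0,0,0,0,0,0.55]
    - [0,0,0,0,0,0,0.5]
    - [0,0,0,0,0,0,0.45]
    - [0,0,0,0,0,0,0.3]
    - [0,0,0,0,0,0,0.3]
  newtons: 30

```text
t: 7.95
eef_pos: [0.6024, -0.2127, 0.0865]
tool_rot: [0.001, 0.7, 0.714, 0.001]
contact_force: [-1.0, 0.1, 7.4]
gripper_width: 0.369
grasp_force: 29.9
```

Emit:
jog_arm:
  deltas:
    - [0,0,0,0,0,0,0.2]
    - [0,0,0,0,0,0,0.2]
    - [0,0,0,0,0,0,0.2]
    - [0,0,0,0,0,0,0.2]
  newtons: 30

```text
t: 8.35
eef_pos: [0.6024, -0.2127, 0.0865]
tool_rot: [0.001, 0.7, 0.714, 0.001]
contact_force: [-1.3, 1.0, 7.3]
gripper_width: 0.369
grasp_force: 29.8
```

```bash
python3 -c "
from h import *
st()"
```

```text
t 8.35 p [ 0.6024 -0.2127  0.0865] yhead 1.13 z [ 2.8e-03 -9.0e-04 -1.0e+00] f [-1.26  0.96  7.34] w 0.369 g 29.839960858225822 q [ 0.56  0.65 -0.44  1.75  0.36  0.82 -0.03]
```

Emit:
jog_arm:
  deltas:
    - [0,0,0.01,0,0,0,0.2]
    - [0,0,0.02,0,0,0,0.2]
    - [0,0,0.03,0,0,0,0.2]
    - [0,0,0.03,0,0,0,0.2]
    - [0,0,0.02,0,0,0,0.2]
    - [0,0,0.01,0,0,0,0.2]
    - [0,0,0,0,0,0,0.2]

```text
t: 9.05
eef_pos: [0.6018, -0.2126, 0.2064]
tool_rot: [0.001, 0.7, 0.714, 0.0]
contact_force: [-0.6, 0.7, -2.3]
gripper_width: 0.367
grasp_force: 30.0
```

Emit:
jog_arm:
  deltas:
    - [-0.0058,0.0135,0,0,0,-0.022,0.2]
    - [-0.012,0.0285,0,0,0,-0.022,0.2]
    - [-0.012,0.0285,0,0,0,-0.022,0.2]
    - [-0.012,0.0285,0,0,0,-0.022,0.2]
    - [-0.012,0.0285,0,0,0,-0.022,0.2]
    - [-0.012,0.0285,0,0,0,-0.022,0.2]
    - [-0.012,0.0285,0,0,0,-0.022,0.2]
    - [-0.012,0.0285,0,0,0,-0.022,0.2]
    - [-0.012,0.0285,0,0,0,-0.022,0.2]
    - [-0.012,0.0285,0,0,0,-0.022,0.2]

```text
t: 10.05
eef_pos: [0.4859, 0.0583, 0.2035]
tool_rot: [-0.001, 0.774, 0.633, -0.001]
contact_force: [0.1, 0.3, -2.0]
gripper_width: 0.362
grasp_force: 30.0
```

Emit:
jog_arm:
  deltas:
    - [-0.003,0.004,0,0,0,0,0.2]
    - [0,0,0,0,0,0,0.2]
    - [0,0,0,0,0,0,0.2]
    - [0,0,0,0,0,0,0.2]
    - [0,0,0,0,0,0,0.2]
    - [0,0,0,0,0,0,0.2]

```text
t: 10.65
eef_pos: [0.4846, 0.0609, 0.2047]
tool_rot: [-0.0, 0.775, 0.632, -0.0]
contact_force: [-0.2, -0.8, -1.6]
gripper_width: 0.366
grasp_force: 30.0
```

```bash
python3 - <<'E'
from h import *
st();c=cam('wrist');s=cam('scene')
d=np.array([.1986,.98,0]);x=np.array([.98,-.1986,0]);w=np.array([.4886,.0605,0])
for n,k in(('wrist',c),('scene',s)):
    print(n,'well top',proj(k,[w+[0,0,.03]+a*x+b*d for a,b in((-.026,-.017),(.026,-.017),(.026,.017),(-.026,.017))]).round(1).tolist())
    p=np.array([.4886,.0605,0.2]);print(' foot bottom',proj(k,[[.4886,.0605,.2-.082-.003]+a*x+b*d for a,b in((-.023,-.014),(.023,-.014),(.023,.014),(-.023,.014))]).round(1).tolist())
i=np.hstack([cv2.resize(cv2.convertScaleAbs(k['img'][y:y+200,q:q+133,::-1],alpha=1.5),None,fx=3,fy=3) for k,y,q in((c,60,190),(s,150,150))])
cv2.imwrite('pics/ws.png',i)
E
```

```text
t 10.65 p [0.4846 0.0609 0.2047] yhead -11.53 z [-2.e-04 -0.e+00 -1.e+00] f [-0.25 -0.79 -1.55] w 0.366 g 30.00675391405821 q [ 0.25  0.28 -0.59  2.01  0.2   0.9  -0.64]
wrist well top [[229.9, 190.4], [280.1, 190.2], [281.0, 158.0], [229.1, 158.1]]
 foot bottom [[226.3, 221.3], [286.4, 221.1], [287.7, 186.2], [225.2, 186.4]]
scene well top [[221.2, 288.2], [209.4, 268.4], [193.1, 275.3], [204.4, 295.6]]
 foot bottom [[215.7, 258.5], [204.7, 240.7], [190.1, 246.5], [200.7, 264.8]]
```

View pics/ws.png

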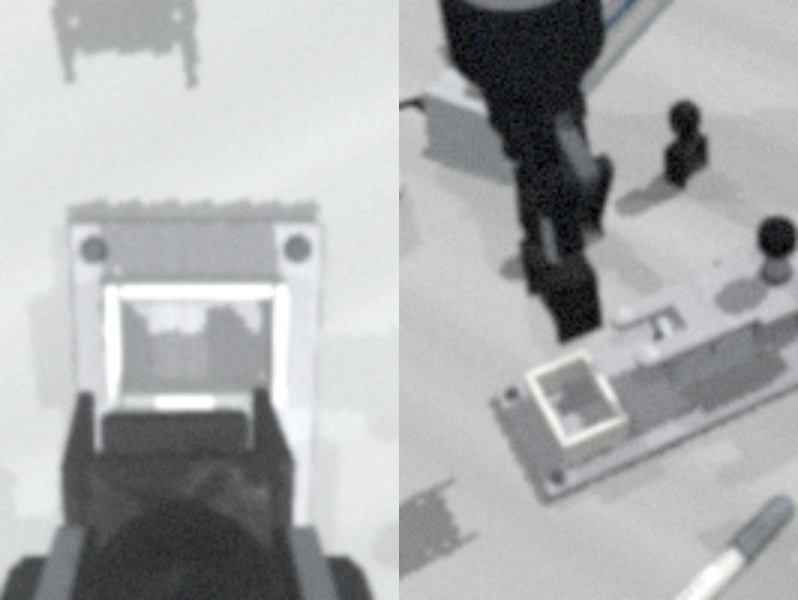

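```bash
python3 - <<'E'
from h import *
c=cam('wrist');s=cam('scene')
g=c['img'].max(2);print(g[185:225:1,245:258:6].T)
o=bot.get_obs();p=o['eef_pos'];d=np.array([.1986,.98,0]);x=np.array([.98,-.1986,0])
B=[p+[0,0,h]+a*x+b*d for h in(-.0865,-.0405) for a,b in((-.023,-.014),(.023,-.014),(.023,.014),(-.023,.014))]
print(proj(c,B).round(1).tolist());print(proj(s,B).round(1).tolist())
out=[]
for k,y,q in((c,140,215),(s,205,170)):
    i=cv2.resize(cv2.convertScaleAbs(k['img'][y:y+90,q:q+66,::-1],alpha=2.2,beta=-20),None,fx=6,fy=6,interpolation=cv2.INTER_CUBIC)
    for u in proj(k,B): cv2.circle(i,tuple(int(v) for v in (u-[q,y]+.5)*6),3,(0,0,255),-1)
    out.append(i)
cv2.imwrite('pics/ws2.png',np.hstack(out))
E
```

```text
[[115 108 106 109 107 113 133 164 185 193 184 153  98  61  57  50  58  54
   56  57  50  56  53  54  53  46  48  45  47  49  48  50  45  49  48  51
   48  48  44  45]
 [118 109 109 107 108 113 133 162 184 192 180 145  92  58  46  54  57  54
   57  52  54  52  52  52  54  50  49  47  49  51  50  57  47  47  55  54
   55  46  53  49]
 [114 112 110 108 108 112 131 164 186 191 184 147  95  60  55  56  60  56
   51  55  52  53  49  50  52  46  47  45  53  54  58  55  58  58  59  54
   51  50  51  47]]
[[220.6, 223.3], [281.5, 223.2], [282.6, 187.8], [219.2, 188.0], [213.3, 254.6], [288.7, 254.5], [290.5, 212.0], [211.2, 212.1]]
[[216.6, 259.0], [205.4, 241.0], [190.8, 246.9], [201.5, 265.3], [214.6, 241.1], [203.1, 223.0], [187.7, 229.0], [198.8, 247.5]]
```

View pics/ws2.png

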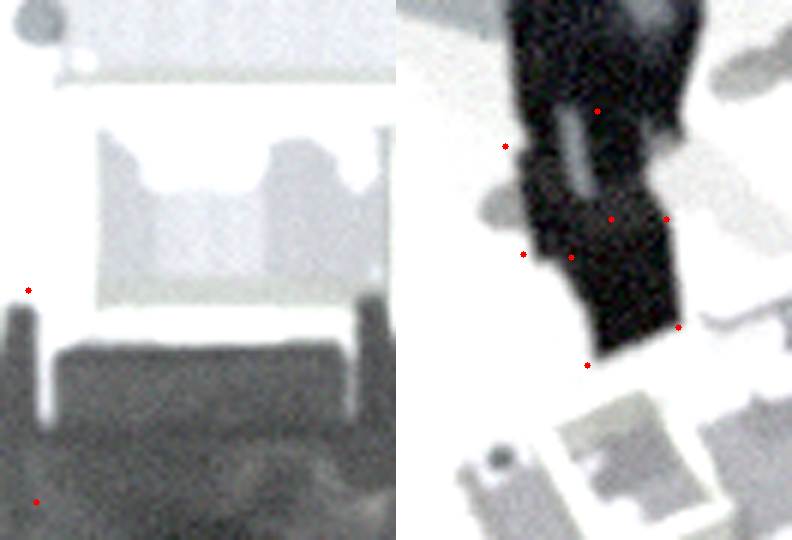

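```bash
python3 - <<'E'
from h import *
g=cv2.imread('pics/w2.png').max(2)
for r in range(152,186,2):
    m=np.nonzero(g[r,220:290]<62)[0]; print(r,(m.min()+220,m.max()+220) if len(m) else '')
# w2 camera: rebuild relative to present pose
c=cam('wrist');o=bot.get_obs();M=rot(o['tool_rot'])
t=M.T@(np.array(c['eye'])-o['eef_pos']);Rc=M.T@rot(c['attitude'])
a=np.radians(1.22);M2=np.array([[np.sin(a),np.cos(a),0],[-np.cos(a),np.sin(a),0],[0,0,-1.]])
print(M.round(2),np.linalg.det(M2))
if np.sign(M[:,0]@M2[:,0])<0: M2[:,:2]*=-1
if np.linalg.det(M2)<0: M2[:,0]*=-1
k=dict(K=c['K'],dist_coeffs=c['dist_coeffs'],eye=np.array([.5983,-.2112,.2009])+M2@t,attitude=M2@Rc)
for z in(0,.046):
    print(z,proj(k,[[.6+x,-.2115+y,z] for x,y in((-.023,-.014),(.023,-.014),(.023,.014),(-.023,.014))]).round(1).tolist())
E
```

```text
152 
154 
156 
158 
160 (np.int64(233), np.int64(272))
162 (np.int64(233), np.int64(273))
164 (np.int64(232), np.int64(274))
166 (np.int64(231), np.int64(274))
168 (np.int64(231), np.int64(275))
170 (np.int64(231), np.int64(274))
172 (np.int64(232), np.int64(274))
174 (np.int64(231), np.int64(274))
176 (np.int64(231), np.int64(275))
178 (np.int64(232), np.int64(274))
180 (np.int64(232), np.int64(274))
182 (np.int64(231), np.int64(274))
184 (np.int64(231), np.int64(274))
[[ 0.2   0.98  0.  ]
 [ 0.98 -0.2   0.  ]
 [ 0.    0.   -1.  ]] -0.9999999999999999
0 [[270.9, 156.2], [228.7, 155.3], [228.7, 180.0], [269.9, 180.8]]
0.046 [[274.0, 166.1], [225.2, 165.1], [225.4, 193.3], [272.7, 194.2]]
```

```bash
cat >> h.py <<'E'
def tri(c,p,s,q):
    e1,d1=ray(c,[p]);e2,d2=ray(s,[q]);t=np.linalg.lstsq(np.c_[d1[0],-d2[0]],e2-e1,rcond=None)[0]
    a,b=e1+d1[0]*t[0],e2+d2[0]*t[1];return (a+b)/2,np.linalg.norm(a-b)
E
python3 - <<'E'
from h import *
c=cam('wrist');s=cam('scene');p=bot.get_obs()['eef_pos']
d=np.array([.1986,.98,0]);x=np.array([.98,-.1986,0])
for n,a,b in(('-x+y',(224.1,198),(203.2,264.1)),('+x+y',(272.8,198),(199.5,252.2)),('+x+y b',(272.8,198),(194.5,248.3))):
    P,e=tri(c,a,s,b);r=P-p;print(n,P.round(4),'rack rel TCP',(r@x).round(4),(r@d).round(4),r[2].round(4),'miss',e.round(4))
# ray of wrist edge and finger-tip posts at several heights
for z in(.04,.0865,.118,.164,.183):
    q=onz(c,[(224.1,198),(272.8,198),(221.3,195),(274.5,195)],z)-p;print(z,(q@x).round(4),(q@d).round(4))
for r in range(225,272,2): print(r,''.join('#' if v<75 else '.' for v in s['img'].max(2)[r,182:222]))
E
```

```text
-x+y [0.4663 0.0733 0.1168] rack rel TCP -0.0201 0.0079 -0.088 miss 0.0039
+x+y [0.5014 0.0594 0.1033] rack rel TCP 0.0171 0.0012 -0.1015 miss 0.0006
+x+y b [0.5014 0.0669 0.1208] rack rel TCP 0.0156 0.0086 -0.0841 miss 0.0027
0.04 [-0.0273  0.022  -0.03    0.0236] [-0.0216 -0.0217 -0.0184 -0.0185]
0.0865 [-0.0228  0.0184 -0.0251  0.0198] [-0.005  -0.0051 -0.0023 -0.0024]
0.118 [-0.0198  0.016  -0.0217  0.0172] [0.0062 0.0062 0.0086 0.0085]
0.164 [-0.0153  0.0125 -0.0169  0.0134] [0.0226 0.0226 0.0244 0.0244]
0.183 [-0.0135  0.011  -0.0149  0.0119] [0.0294 0.0294 0.031  0.031 ]
225 ........############################....
227 .........###########################....
229 ..........#######.#############.........
231 ........######################..........
233 .........#########.###########..........
235 ........###########.##########..........
237 ........#######################.........
239 .........#######################........
241 .........########################.......
243 ..........########################......
245 ...........#######################......
247 ...........#######################......
249 ...............###################......
251 ................###################.....
253 .................##################.....
255 ...................################.....
257 ....................###############.....
259 ....................##############......
261 .....................#########..........
263 .....................####...............
265 ........................................
267 ........................................
269 ........................................
271 ........................................
```

Emit:
jog_arm:
  deltas:
    - [0.0038,-0.0004,-0.02,0,0,0,0.2]
    - [0,0,-0.025,0,0,0,0.2]
    - [0,0,-0.02,0,0,0,0.2]
    - [0,0,-0.015,0,0,0,0.2]
    - [0,0,0,0,0,0,0.2]
    - [0,0,0,0,0,0,0.2]
    - [0,0,0,0,0,0,0.2]
    - [0,0,0,0,0,0,0.2]

```text
t: 11.8
eef_pos: [0.4889, 0.0613, 0.1258]
tool_rot: [0.001, 0.774, 0.633, 0.001]
contact_force: [0.4, -0.4, -1.1]
gripper_width: 0.367
grasp_force: 30.1
```

Emit:
jog_arm:
  deltas:
    - [0,0,-0.004,0,0,0,0.2]
    - [0,0,-0.004,0,0,0,0.2]
    - [0,0,-0.004,0,0,0,0.2]
    - [0,0,-0.003,0,0,0,0.2]
    - [0,0,0,0,0,0,0.2]
    - [0,0,0,0,0,0,0.2]

```text
t: 12.4
eef_pos: [0.4882, 0.0612, 0.1097]
tool_rot: [-0.0, 0.774, 0.633, -0.0]
contact_force: [0.4, -0.5, -2.1]
gripper_width: 0.366
grasp_force: 30.1
```

```bash
python3 -c "
from h import *
st()"
```

```text
t 12.4 p [0.4882 0.0612 0.1097] yhead -11.46 z [-2.e-04  0.e+00 -1.e+00] f [ 0.39 -0.49 -2.08] w 0.366 g 30.108058266341686 q [ 0.19  0.43 -0.53  2.08  0.33  0.71 -0.76]
```

Emit:
jog_arm:
  deltas:
    - [0,0,-0.004,0,0,0,0.2]
    - [0,0,-0.004,0,0,0,0.2]
    - [0,0,-0.004,0,0,0,0.2]
    - [0,0,-0.002,0,0,0,0.2]
    - [0,0,0,0,0,0,0.2]
    - [0,0,0,0,0,0,0.2]

```text
t: 13.0
eef_pos: [0.4882, 0.0612, 0.0958]
tool_rot: [-0.0, 0.774, 0.633, -0.0]
contact_force: [0.6, -0.3, -2.8]
gripper_width: 0.363
grasp_force: 30.1
```

```bash
python3 -c "
from h import *
st()"
```

```text
t 13.0 p [0.4882 0.0612 0.0958] yhead -11.46 z [-1.e-04  0.e+00 -1.e+00] f [ 0.65 -0.32 -2.75] w 0.363 g 30.113861337304115 q [ 0.17  0.45 -0.52  2.09  0.35  0.68 -0.77]
```

Emit:
jog_arm:
  deltas:
    - [0,0,-0.001,0,0,0,0.2]
    - [0,0,-0.001,0,0,0,0.2]
    - [0,0,0,0,0,0,0.2]
    - [0,0,0,0,0,0,0.2]

```text
t: 13.4
eef_pos: [0.4884, 0.0615, 0.0946]
tool_rot: [0.0, 0.774, 0.633, 0.0]
contact_force: [-3.1, -0.0, 7.3]
gripper_width: 0.366
grasp_force: 30.6
```

```bash
python3 -c "
from h import *
st()"
```

```text
t 13.4 p [0.4884 0.0615 0.0946] yhead -11.45 z [ 6.e-04 -1.e-04 -1.e+00] f [-3.13 -0.01  7.29] w 0.366 g 30.63329128548503 q [ 0.17  0.46 -0.51  2.09  0.35  0.68 -0.78]
```

Emit:
jog_arm:
  deltas:
    - [0,0,0,0,0,0,0.45]
    - [0,0,0,0,0,0,0.6]
    - [0,0,0,0,0,0,0.8]
    - [0,0,0,0,0,0,1]
    - [0,0,0,0,0,0,1]
    - [0,0,0.02,0,0,0,1]
    - [0,0,0.03,0,0,0,1]
    - [0,0,0.03,0,0,0,1]
    - [0,0,0.02,0,0,0,1]
    - [0,0,0,0,0,0,1]

```text
t: 14.4
eef_pos: [0.49, 0.0616, 0.1965]
tool_rot: [0.002, 0.774, 0.633, 0.002]
contact_force: [0.4, -0.1, 0.0]
gripper_width: 1.0
grasp_force: 0.0
```

Emit:
jog_arm:
  deltas:
    - [-0.007,-0.0355,0,0,0,0,1]
    - [-0.007,-0.0355,0,0,0,0,1]
    - [-0.007,-0.0355,0,0,0,0,1]
    - [-0.007,-0.0355,0,0,0,0,1]
    - [0,0,0,0,0,0,1]
    - [0,0,0,0,0,0,1]
    - [0,0,0,0,0,0,1]
    - [0,0,0,0,0,0,1]

```text
t: 15.2
eef_pos: [0.4604, -0.0794, 0.1936]
tool_rot: [-0.0, 0.773, 0.634, 0.0]
contact_force: [0.1, 0.2, -0.5]
gripper_width: 1.001
grasp_force: 0.0
```

```bash
python3 - <<'E'
from h import *
st();c=cam('wrist','w4.png');s=cam('scene','s4.png')
w=[.4884,.0607]
print('wrist top/knob',proj(c,[w+[.108],w+[.09],[.4597,-.0814,.105],[.4597,-.0814,.098]]))
def blob(k,x,y,ww,h,t=75):
    m=(k['img'].max(2)[y:y+h,x:x+ww]<t).astype(np.uint8);cs=max(cv2.findContours(m,0,1)[0],key=cv2.contourArea)+[x,y];return cv2.boundingRect(cs),cv2.minEnclosingCircle(cs)
u=proj(c,[[.4597,-.0814,.1],w+[.09]]).astype(int)
for v in u: print(blob(c,v[0]-35,v[1]-35,70,70))
print('scene',proj(s,[w+[.108],w+[.09],w+[.054]]),blob(s,175,210,45,75))
print('top face row',[''.join('#' if v<75 else '.' for v in r[180:225]) for r in s['img'].max(2)[225:285:3]])
E
```

```text
t 15.2 p [ 0.4604 -0.0794  0.1936] yhead -11.32 z [-1.e-04  6.e-04 -1.e+00] f [ 0.1   0.19 -0.49] w 1.001 g 0.0 q [ 0.5   0.26 -0.53  2.07  0.17  0.86 -0.32]
wrist top/knob [[250.72319726 -13.33446638]
 [250.76338273  -4.30382607]
 [250.73297735 207.85280841]
 [250.74616248 204.52183284]]
((236, 181, 32, 42), ((251.5, 201.64634704589844), 20.652488708496094))Traceback (most recent call last):
  File "<stdin>", line 8, in <module>
  File "<stdin>", line 6, in blob
ValueError: max() iterable argument is empty
```

```bash
python3 - <<'E'
from h import *
s=cam('scene')
w=[.4884,.0607]
print(proj(s,[w+[.108],w+[.09],w+[.064],w+[.054],w+[.03]]).round(1).tolist())
for r in range(215,290,2): print(r,''.join('#' if v<75 else '.' for v in s['img'].max(2)[r,175:230]))
E
```

```text
[[203.1, 255.2], [204.0, 261.6], [205.3, 270.6], [205.8, 274.0], [206.9, 281.8]]
215 .............................###########...............
217 ..........................###############..............
219 ..........................################.............
221 ...........................###############.............
223 ...........................###############.............
225 ...........................################............
227 ...........................################............
229 ...........................##########..................
231 ............................###........................
233 .......................................................
235 .......................................................
237 .......................................................
239 .......................................................
241 .......................................................
243 .......................................................
245 .......................................................
247 .......................................................
[... 560 characters left out ...]
.......##################...............
269 ......................#################................
271 .....................#################.................
273 .....................##################................
275 .....................###################...............
277 ......................###################..............
279 ......................####################.............
281 ..........####.........####################............
283 ........................####################...........
285 ..........................###################..........
287 ...........................###################.........
289 ............................#################..........
```

Emit:
jog_arm:
  deltas:
    - [-0.0007,-0.002,-0.02,0,0,-0.002,1]
    - [0,0,-0.025,0,0,0,1]
    - [0,0,-0.025,0,0,0,0.8]
    - [0,0,-0.0215,0,0,0,0.6]
    - [0,0,0,0,0,0,0.5]
    - [0,0,0,0,0,0,0.4]
    - [0,0,0,0,0,0,0]
    - [0,0,0,0,0,0,0]
    - [0,0,0,0,0,0,0]
    - [0,0,0,0,0,0,0]
  newtons: 40

```text
t: 16.35
eef_pos: [0.4596, -0.0825, 0.1034]
tool_rot: [0.0, 0.775, 0.632, 0.0]
contact_force: [-4.4, 1.5, 7.7]
gripper_width: 0.282
grasp_force: 39.6
```

```bash
python3 -c "
from h import *
st()"
```

```text
t 16.35 p [ 0.4596 -0.0825  0.1034] yhead -11.56 z [ 6.e-04 -3.e-04 -1.e+00] f [-4.36  1.49  7.7 ] w 0.282 g 39.583316365024075 q [ 0.45  0.4  -0.48  2.14  0.29  0.66 -0.43]
```

Emit:
jog_arm:
  deltas:
    - [0,0,0.004,0,0,0,0]
    - [0,0,0.004,0,0,0,0]
    - [0,0,0.004,0,0,0,0]
    - [0,0,0.001,0,0,0,0]
    - [0,0,0,0,0,0,0]
    - [0,0,0,0,0,0,0]
    - [0,0,0,0,0,0,0]

```text
t: 17.05
eef_pos: [0.4594, -0.0828, 0.1152]
tool_rot: [-0.0, 0.775, 0.632, -0.0]
contact_force: [-0.8, 1.3, -4.6]
gripper_width: 0.287
grasp_force: 39.6
```

```bash
python3 -c "
from h import *
st()"
```

```text
t 17.05 p [ 0.4594 -0.0828  0.1152] yhead -11.58 z [-3.e-04  1.e-04 -1.e+00] f [-0.75  1.26 -4.65] w 0.287 g 39.58002690109424 q [ 0.46  0.38 -0.49  2.13  0.28  0.69 -0.42]
```

Emit:
jog_arm:
  deltas:
    - [0.0015,0.0074,0,0,0,0,0]
    - [0.0015,0.0074,0,0,0,0,0]
    - [0.0015,0.0074,0,0,0,0,0]
    - [0.0015,0.0074,0,0,0,0,0]
    - [0.0015,0.0074,0,0,0,0,0]
    - [0,0,0,0,0,0,0]
    - [0,0,0,0,0,0,0]

```text
t: 17.75
eef_pos: [0.4671, -0.0447, 0.1153]
tool_rot: [-0.0, 0.774, 0.633, 0.0]
contact_force: [-1.5, 1.8, -5.0]
gripper_width: 0.281
grasp_force: 39.6
```

Emit:
jog_arm:
  deltas:
    - [0.0015,0.0074,0,0,0,0,0]
    - [0.0015,0.0074,0,0,0,0,0]
    - [0.0015,0.0074,0,0,0,0,0]
    - [0,0,0,0,0,0,0]
    - [0,0,0,0,0,0,0]
    - [0,0,0,0,0,0,0]

```text
t: 18.35
eef_pos: [0.4715, -0.0231, 0.1153]
tool_rot: [-0.0, 0.775, 0.632, 0.0]
contact_force: [-1.8, 2.2, -4.3]
gripper_width: 0.279
grasp_force: 39.6
```

```bash
python3 -c "
from h import *
st()"
```

```text
t 18.35 p [ 0.4715 -0.0231  0.1153] yhead -11.55 z [-0.e+00  5.e-04 -1.e+00] f [-1.78  2.24 -4.29] w 0.279 g 39.610776719637215 q [ 0.34  0.39 -0.5   2.12  0.29  0.7  -0.55]
```

Emit:
jog_arm:
  deltas:
    - [0,-0.0005,-0.004,0,0,0,0]
    - [0,0,-0.004,0,0,0,0]
    - [0,0,-0.004,0,0,0,0]
    - [0,0,-0.001,0,0,0,0]
    - [0,0,0,0,0,0,0]
    - [0,0,0,0,0,0,0]

```text
t: 18.95
eef_pos: [0.4715, -0.0242, 0.1033]
tool_rot: [0.0, 0.775, 0.632, -0.0]
contact_force: [-11.1, 1.3, 14.3]
gripper_width: 0.28
grasp_force: 41.4
```

```bash
python3 -c "
from h import *
st()"
```

```text
t 18.95 p [ 0.4715 -0.0242  0.1033] yhead -11.59 z [-1.e-04 -1.e-03 -1.e+00] f [-11.11   1.31  14.32] w 0.28 g 41.37150332098827 q [ 0.33  0.41 -0.49  2.13  0.31  0.67 -0.57]
```

Emit:
jog_arm:
  deltas:
    - [0,0,0.001,0,0,0,0.3]
    - [0,0,0,0,0,0,0.7]
    - [0,0,0,0,0,0,1]
    - [0,0,0,0,0,0,1]
    - [0,0,0.02,0,0,0,1]
    - [0,0,0.03,0,0,0,1]
    - [0,0,0.03,0,0,0,1]
    - [0,-0.02,0.03,0,0,0,1]
    - [0,-0.04,0.02,0,0,0,1]
    - [0,-0.04,0,0,0,0,1]

```text
t: 19.95
eef_pos: [0.474, -0.1253, 0.2369]
tool_rot: [0.003, 0.774, 0.633, 0.002]
contact_force: [0.6, 0.2, 0.1]
gripper_width: 1.002
grasp_force: 0.0
```

Emit:
jog_arm:
  deltas:
    - [0,-0.04,0,0,0,0,1]
    - [0,-0.04,0,0,0,0,1]
    - [0,0,0,0,0,0,1]
    - [0,0,0,0,0,0,1]
    - [0,0,0,0,0,0,1]
    - [0,0,0,0,0,0,1]

```text
t: 20.55
eef_pos: [0.4719, -0.2027, 0.2334]
tool_rot: [0.0, 0.774, 0.633, 0.0]
contact_force: [0.7, 0.5, 0.0]
gripper_width: 1.003
grasp_force: 0.0
```

```bash
python3 - <<'E'
from h import *
st();s=cam('scene')
print(proj(s,[[.4713,-.0226,.098],[.4713,-.0226,.106]]))
x,y=235,225
g=s['img'].max(2);ys,xs=np.nonzero(g[y:y+25,x:x+30]<70);print(xs.mean()+x,ys.mean()+y,ys.min()+y)
i=cv2.resize(cv2.convertScaleAbs(s['img'][195:320,165:325,::-1],alpha=1.5),None,fx=4.5,fy=4.5,interpolation=cv2.INTER_CUBIC);cv2.imwrite('pics/fin.png',i)
E
```

```text
t 20.55 p [ 0.4719 -0.2027  0.2334] yhead -11.44 z [ 4.e-04  2.e-04 -1.e+00] f [0.68 0.5  0.04] w 1.003 g 0.0 q [ 0.67  0.27 -0.45  1.93  0.14  0.97 -0.05]
[[246.50907972 241.06126489]
 [246.40986519 238.13179786]]
247.27906976744185 241.46511627906978 234
```

View pics/fin.png

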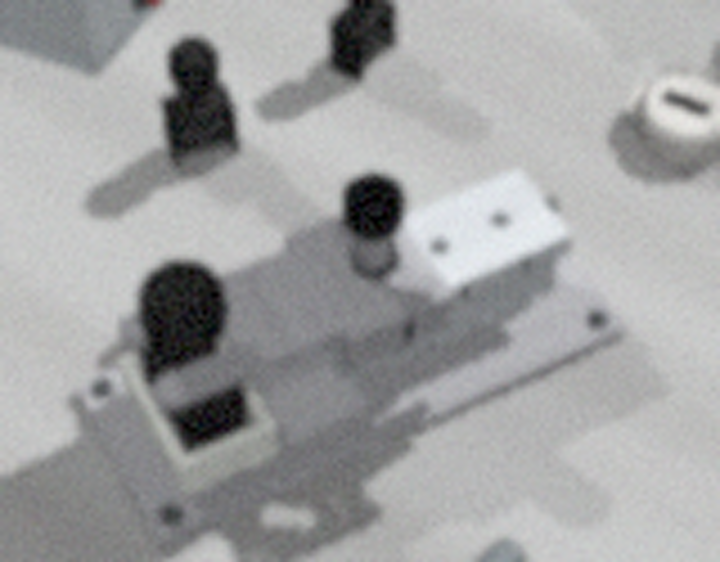

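The picture shows the stamp standing in the well with the fork round its neck. The knob is down over the shut hole: it was seen at (247.3, 241.5), and (246.5, 241.1) was expected.

```bash
python3 -c "
from station import bot
print(bot.hand_in())"
```

```text
the job is handed in; nothing more can be done
None
```

The date stamp is upright in its well with the keeper shut round its neck and the pin down in the shut hole. I handed the job in at about 20.6 s; no verdict came back.

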